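# Dock the reference vial and hold the bottle down in the comparison reader

### The arm

A 6-joint arm with a two-finger parallel gripper is mounted at the origin on a cart in front of the work surface, level with it; the furniture and walls round the work are solid. World frame = base frame: x ahead of the robot, y to its left, z up, the work surface at z = 0. Lengths are in m, angles in rad, forces in N, time in s.
With the tool pointing down it reaches from about 0.25 to 0.775 m from the base axis. Payload 4 kg.
Tool frame: the origin (TCP) lies midway between the tips of the shut fingers; the grasp point (between the pads) lies 19 mm behind it (robot.grasp_offset is the distance from the TCP to the grasp point, in m); z points along the fingers, y is the direction in which the jaws open and shut (so a half turn about z gives the same grasp; the last joint's range is limited). The gripper opens to 94 mm and grips with 3 to 60 N. Pads are 16 mm wide; open, the fingers measure 119 mm over their backs; the gripper's body (75 mm by 177 mm) begins 78 mm behind the grasp point.
Start: joints at [1.004, 0.087, 1.371, -0, 1.684, -0.103], TCP at [0.246, 0.492, 0.206] pointing down, gripper open.
Joint ranges: [-3.1, 3.1], [-0.76, 2.03], [0.27, 2.55], [-1.08, 4.22], [0.17, 2.65], [-2.57, 2.57]. Speed limits (rad/s): [2.79, 2.79, 3.14, 3.14, 3.14, 3.14].

### API

Orientations are given as [roll, pitch, yaw] about the fixed x, y, z axes, in that order (R = Rz(yaw) Ry(pitch) Rx(roll)).
In Python, from bench import status, viewer, order, robot gives the robot as it stands. The module is installed in compiled form; this text tells all that it offers.
- The arm moves only by the tool move_arm, never from a script. Its argument "targets" is a list of rows, each a list of 3 entries, a list of its own where there are three numbers: the shift along the tool's x, y, z in mm, then the turn, a rotation vector about the tool's x, y, z in degrees, then the opening, from -1 (shut) to 1 (fully open). A call has 1 to 20 rows; each row is the pose to reach, as a shift and turn from the pose commanded when the call began, along the tool's axes at that moment; what a row does not reach only later rows make up. A row lasts 1/8 s, in which the tool goes at most 62.5 mm and 10.7 degrees, less where a joint would pass 70% of its speed; a pose out of reach is approached as far as the arm can. A call with a gripper value outside its range is refused whole. The fingers move at their own pace and stop on an object; the grip force is fixed at half the most. Time passes only in rows, so rows that repeat a pose let the fingers close. It gives the time, the measured TCP pose, the force and the opening at its end, in the units of the state.
- status.get_obs(): the state, without advancing time (a new reading comes with each control period).
- viewer.snapshot(name): name is "scene" or "side" or "wrist"; returns the picture (384x512x3 uint8, red, green, blue); there is no depth.
- viewer.camera_model(name): a dict with "K" (3x3 intrinsics, pixels), "xyz" and "attitude" of the camera in the world; the wrist camera has in their place "T_tool_cam" (4x4, takes a point from camera to tool coordinates, whose origin is the TCP and whose axes are the flange's). Camera axes: x right, y up, looking along -z (the intrinsics and any distortion apply to the point x, -y, -z); pixel columns grow to the right and rows downward; lengths in m; the calibration is good to about 2 mm. The wrist camera is an equidistant fisheye: a pixel r from the principal point sees the ray r / f radians off the axis. A picture is of the moment at which its call begins: read the wrist's pose just before it. camera_model takes no time and is no camera call.
- order.close_job(): hands the job in, once; it reports no verdict.
The state is a dict: "time": time; "joint_positions": joint angles; "qvel": joint speeds; "joint_torque": joint torques, N m; "tool_pos": TCP position; "ee_rot": TCP orientation; "wrist_force": force on the tool from outside, world axes, zero at the start; "wrist_torque": the same for the moment, N m; "width": finger opening in m.
Only numpy, scipy, OpenCV 4.12 (cv2) and the standard library are available. Lean on these libraries where they do the work, as an engineer would, in place of code of your own. Each camera call takes 0.05 s, during which the arm holds its last target. There are 200 camera calls.

### The job

The grey comparison reader has two round wells: stand the small vial fully down, upright, in the well it fits and let go of it. Then put the white solution bottle upright in the other well, which has a sprung plunger for a floor, press it down until the plunger meets its hard stop, and finish still holding the bottle pressed firmly against the stop, with a steady push and without ramming it (never more than 60 N). Leave the brown bottle, the timer and the beaker where they are.

Things in the scene. Friction and masses are not known exactly. Their poses are not given: they have to be found in the camera images.
- reader: Grey low box fixed to the worktop, 114 x 214 x 46 mm (x, y, z), with a black foot and a small black display on its -x face. Origin: centre of its underside; its turn about z varies. Its flat top is 46 mm above the worktop. Two round vertical wells open in the top, centres 104 mm apart on its y axis: the narrow vial well at y = +52 mm and the wide bottle well at y = -52 mm (both x = 0).
- vial_mouth (a point): Centre of the mouth of the narrow well, level with the reader's top. Bore 27 mm, rigid floor 18 mm below the mouth.
- bottle_mouth (a point): Centre of the mouth of the wide well, level with the reader's top. Bore 50 mm; its floor is the sprung plunger.
- plunger_top (a point): Centre of the top face of the plunger, a 45 mm disc in the wide well; moves with it. Released it lies 12 mm below the mouth, at the stop 30 mm below the mouth (16 mm above the worktop).
- plunger (a joint): Travel of the plunger straight down: 0 released, 0.018 m at the hard stop. The spring pushes up with about 3.5 N at the start of travel (more than the bottle weighs) and about 10 N at the stop; beyond that the stop is practically rigid (under 1 mm of give at 30 N).
- vial: Small clear glass vial with a pale cap, standing alone on the worktop, round, 23 mm diameter, 52 mm tall, about 0.025 kg. Origin: centre of its underside, z up its axis. (The other vials are fixed in the rack and play no part.)
- bottle: White solution bottle with a screw cap fixed on it, standing on the worktop. Round body 45 mm diameter up to 66 mm height, cap 27 mm diameter above, 83 mm tall in all, 0.08 to 0.15 kg. Origin: centre of its underside, z up its axis.
- amber_bottle: Bystander: brown bottle with a white cap, 50 mm diameter, 113 mm tall. Origin: centre of its underside.
- timer: Bystander: flat bench timer, 54 x 66 x 22 mm. Origin: centre of its underside.
- beaker: Bystander: small clear beaker, 71 mm diameter and tall. Origin: centre of its underside.
Things that resemble listed ones, but are neither listed nor needed, are in the scene too. Leave any yellow look-alike of the vial alone.

How it is judged:
On the way, in this order (a step that is already met when the one before it is completed fails the run):
1. the vial stands fully down in the narrow well, released (horizontal distance between vial and vial_mouth below 0.005 m and z of vial in the frame of vial_mouth below -0.014 m and angle between vial's own z axis and vertical below 0.15 rad and contact force between the fingers and vial below 0.05 N), for 0.3 s.
2. the bottle, in the wide well, has driven the plunger to its stop (horizontal distance between bottle and bottle_mouth below 0.006 m and z of bottle in the frame of bottle_mouth below -0.027 m and value of joint plunger above 0.0165 m), for 0.3 s.
At the end, for the whole second after the job is handed in: Vial released in the narrow well (within 5 mm of its centre, 14 mm deep or more, tilt under 0.15 rad); bottle held still by the fingers in the wide well (within 6 mm, tilt under 0.12 rad), plunger past 16.5 of 18 mm, 7 to 60 N between bottle and reader (all of step 1 and all of step 2 and contact force between the arm and vial below 0.05 N and angle between bottle's own z axis and vertical below 0.12 rad and contact force between bottle and reader between 7 and 60 N and contact force between the fingers and bottle above 2 N and linear speed of bottle below 0.02 m/s); the arm keeps its last pose, push and grip.
It fails at once if the bottle is rammed into the reader with more than 60 N (contact force between bottle and reader above 60 N).
It fails at once if the brown bottle is moved more than 30 mm (distance of amber_bottle from where it was at the start of the episode above 0.03 m).
It fails at once if the timer is moved more than 30 mm (distance of timer from where it was at the start of the episode above 0.03 m).
It fails at once if the beaker is moved more than 30 mm (distance of beaker from where it was at the start of the episode above 0.03 m).
It also fails if it takes over 64 s, if anything falls off the work surface, if the arm or the gripper's body presses on something with over 40 N, if the wrist force passes 120 N, or if a joint passes its speed limit or range.

## Working session

There is one attempt and no reset: what is moved stays moved. The work goes in short steps, Python scripts to look and compute and a tool call to move; the robot and the scene stay as the last step left them, time stands still between calls to the robot, and variables do not carry over. Pictures are saved under pics/ and viewed, about 8 in all and at most 12, crops included, and the job is handed in when it is done.

Besides the shell and the picture viewer there is one more tool, called in YAML: its name, and indented under it one key for each argument. move_arm: Moves the arm, as the interface text tells. Its arguments: {"type":"object","properties":{"targets":{"type":"array"}},"required":["targets"]}

```bash
mkdir -p pics; ls
python3 - <<'E'
from bench import status, viewer, order, robot
import cv2,numpy as np
print(status.get_obs()); print(robot.grasp_offset)
for n in ["scene","side","wrist"]:
    print(n,viewer.camera_model(n))
    cv2.imwrite(f"pics/{n}0.png",viewer.snapshot(n)[:,:,::-1])
a=[cv2.imread(f"pics/{n}0.png") for n in ["scene","side"]]
E
```

```text
pics
{'time': 0.0, 'joint_positions': array([ 1.00388511e+00,  8.79500390e-02,  1.37225926e+00,  8.81544862e-06,
        1.68359254e+00, -1.03074834e-01]), 'qvel': array([-3.02678786e-04, -1.70577592e-03, -1.55147950e-03,  1.43794007e-05,
        8.60593989e-05,  3.72434456e-04]), 'joint_torque': array([-6.16566085e-04, -3.40177524e+01, -3.02425110e+01,  7.17893173e-02,
        3.30612890e-02, -1.60436202e-04]), 'tool_pos': array([0.2457512 , 0.49142572, 0.20430435]), 'ee_rot': array([-3.13939609e+00, -2.36023380e-04,  2.67775699e+00]), 'wrist_force': array([-0.42220242, -0.2587564 ,  0.00320111]), 'wrist_torque': array([ 0.05055759, -0.00649568, -0.0010731 ]), 'width': 0.09389349250196434}
0.0188
scene {'K': array([[376.5724247 ,   0.        , 253.58646495],
       [  0.        , 376.5724247 , 194.26451115],
       [  0.        ,   0.        ,   1.        ]]), 'xyz': array([-0.02085402,  1.04908307,  0.69555277]), 'attitude': array([ 1.04621899,  0.0142896 , -2.61536191])}
side {'K': array([[495.21479794,   0.        , 257.52272465],
       [  0.        , 495.21479794, 191.44257667],
       [  0.        ,   0.        ,   1.        ]]), 'xyz': array([0.56706709, 1.19646022, 0.78908438]), 'attitude': array([ 1.004579  , -0.00387152,  3.12569916])}
wrist {'K': array([[297.31863964,   0.        , 260.19746762],
       [  0.        , 297.31863964, 189.35167143],
       [  0.        ,   0.        ,   1.        ]]), 'T_tool_cam': array([[-7.84252944e-04,  9.67400618e-01,  2.53249737e-01,
         7.41812262e-02],
       [ 9.99999671e-01,  7.05923456e-04,  4.00165858e-04,
         6.48654311e-04],
       [ 2.08345770e-04,  2.53249967e-01, -9.67400853e-01,
        -1.79240579e-01],
       [ 0.00000000e+00,  0.00000000e+00,  0.00000000e+00,
         1.00000000e+00]])}
```

View pics/scene0.png

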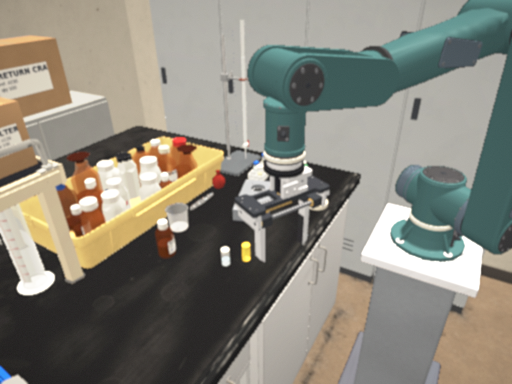

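View pics/side0.png

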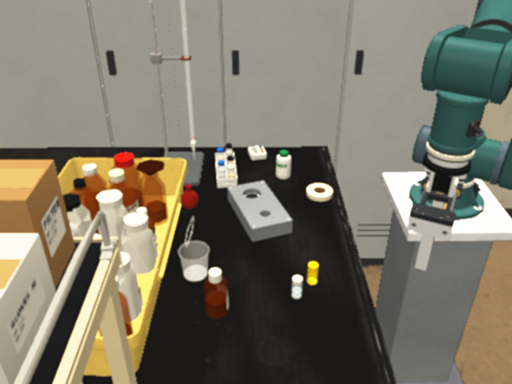

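```bash
cat > h.py <<'E'
from bench import status, viewer, order, robot
import cv2,numpy as np
from scipy.spatial.transform import Rotation as R
def rt(a): return R.from_euler('xyz',a).as_matrix()
def ray(n,px,obs=None):
    m=viewer.camera_model(n);K=m['K'];u=(px[0]-K[0,2])/K[0,0];v=(px[1]-K[1,2])/K[1,1]
    if n=='wrist':
        o=obs or status.get_obs();T=np.eye(4);T[:3,:3]=rt(o['ee_rot']);T[:3,3]=o['tool_pos'];T=T@m['T_tool_cam']
        r=np.hypot(u,v);s=np.sin(r)/max(r,1e-9);d=np.array([u*s,-v*s,-np.cos(r)]);return T[:3,3],T[:3,:3]@d
    return m['xyz'],rt(m['attitude'])@np.array([u,-v,-1])
def at(n,px,z,obs=None):
    c,d=ray(n,px,obs);return c+d*(z-c[2])/d[2]
def proj(n,P,obs=None):
    m=viewer.camera_model(n);K=m['K']
    if n=='wrist':
        o=obs or status.get_obs();T=np.eye(4);T[:3,:3]=rt(o['ee_rot']);T[:3,3]=o['tool_pos'];T=T@m['T_tool_cam']
        c,A=T[:3,3],T[:3,:3]
    else: c,A=m['xyz'],rt(m['attitude'])
    q=A.T@(np.asarray(P)-c);x,y,z=q[0],-q[1],-q[2]
    if n=='wrist':
        r=np.hypot(x,y);k=np.arctan2(r,z)/max(r,1e-9)
    else:k=1/z
    return K[0,0]*x*k+K[0,2],K[1,1]*y*k+K[1,2]
def totool(P,obs=None):
    o=obs or status.get_obs();return rt(o['ee_rot']).T@(np.asarray(P)-o['tool_pos'])*1000
E
python3 - <<'E'
from h import *
s=cv2.imread('pics/side0.png');c=cv2.resize(s[140:310,215:335],None,fx=3.5,fy=3.5,interpolation=cv2.INTER_CUBIC)
w=cv2.resize(cv2.imread('pics/wrist0.png'),(378,284))
o=np.zeros((595,800,3),np.uint8);o[:,:420]=c;o[:284,421:799]=w
cv2.imwrite('pics/c1.png',o)
for nm,p,z in [('vialbase',(297,298),0),('yellow',(313,284),0),('vialwell',(266,212),.046),('botwell',(252,194),.046),('botbase',(284,177),0),('timer?',(257,153),.02),('tape',(319,192),.01)]:
    print(nm,at('side',p,z).round(3))
E
```

```text
vialbase [0.464 0.397 0.   ]
yellow [0.423 0.353 0.   ]
vialwell [0.525 0.128 0.046]
botwell [0.561 0.041 0.046]
botbase [ 0.46  -0.128  0.   ]
timer? [ 0.543 -0.25   0.02 ]
tape [ 0.364 -0.024  0.01 ]
```

View pics/c1.png

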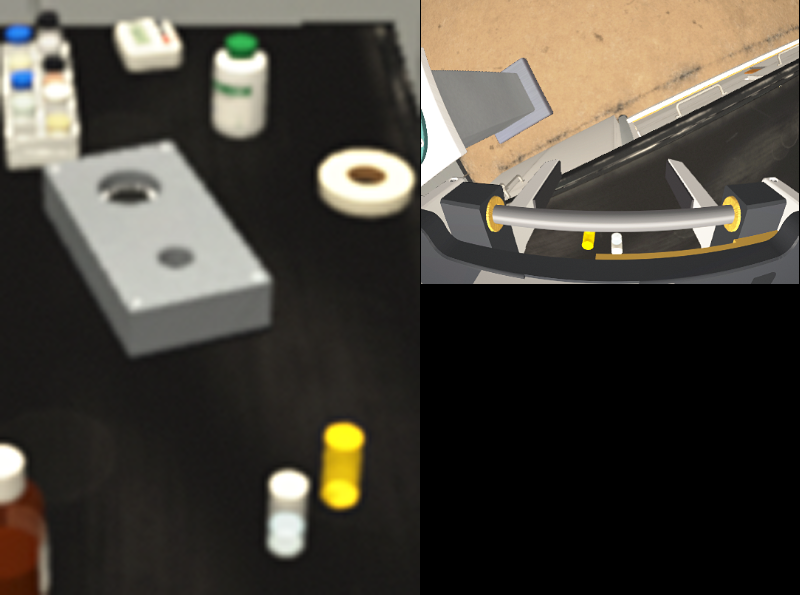

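Run:
```python
from h import *
for nm,p,z in [('vialtop',(297.6,278.3),.052),('vialbase',(296.7,296.3),0),('ytop',(343/3.5+215,436/3.5+140),.052),('vialwell',(265,213.4),.046),('botwell',(251.6,193.4),.046),('bottop',(283.9,151.7),.083),('botbase',(283.3,176.5),0),('c1',(270/3.5+215,278/3.5+140),.046),('c2',(133/3.5+215,305/3.5+140),.046),('c3',(45/3.5+215,170/3.5+140),.046),('c4',(172/3.5+215,145/3.5+140),.046),('amber',(215,312),0),('beaker',(194,270),0)]:
    print(nm,at('side',p,z).round(4))
print(at('scene',(225.5,248),.052),at('scene',(226,264),0))
o=status.get_obs()
for P in [(0,0,0),(0,0,-.0188),(60,0,100),(30,0,100),(60,0,150),(100,0,150),(0,0,150)]:
    q=rt(o['ee_rot'])@(np.array(P)/[1000,1000,1000 if abs(P[2])>1 else 1])+o['tool_pos']; print(P,np.round(proj('wrist',q,o)))
for P in [(.464,.397,.05),(.423,.353,.05),(.525,.128,.046)]: print(totool(P,o).round(1))
```

```text
vialtop [0.4642 0.3901 0.052 ]
vialbase [0.4639 0.3918 0.    ]
ytop [0.4257 0.3454 0.052 ]
vialwell [0.5278 0.1348 0.046 ]
botwell [0.5622 0.0376 0.046 ]
bottop [ 0.4628 -0.1388  0.083 ]
botbase [ 0.4625 -0.1308  0.    ]
c1 [0.4588 0.1626 0.046 ]
c2 [0.5596 0.1947 0.046 ]
c3 [0.6291 0.0117 0.046 ]
c4 [ 0.5256 -0.0261  0.046 ]
amber [0.6432 0.4368 0.    ]
beaker [ 0.7007  0.3016 -0.    ]
[0.46555239 0.38336138 0.052     ] [0.46355574 0.38864436 0.        ]
(0, 0, 0) [259. 230.]
(0, 0, -0.0188) [259. 242.]
(60, 0, 100) [260. 128.]
(30, 0, 100) [260. 160.]
(60, 0, 150) [260. 126.]
(100, 0, 150) [260.  90.]
(0, 0, 150) [260. 179.]
[-237.5   13.3  154.5]
[-220.5  -44.4  154.6]
[-412.3 -200.   158.8]
```

move_arm:
  targets:
    - [[-40, 1, 0], [0, 0, -10], 1]
    - [[-80, 3, 0], [0, 0, -20], 0.5]
    - [[-120, 4, 10], [0, 0, -30], 0.1]
    - [[-160, 5, 20], [0, 0, -40], 0.1]
    - [[-200, 6, 40], [0, 0, -50], 0.1]
    - [[-240, 8, 60], [0, 0, -60], 0.1]
    - [[-240, 8, 60], [0, 0, -70], 0.1]
    - [[-240, 8, 60], [0, 0, -71.6], 0.1]
    - [[-240, 8, 60], [0, 0, -71.6], 0.1]

```text
time: 1.27
tool_pos: [0.464, 0.392, 0.1458]
ee_rot: [3.142, 0.001, -2.357]
wrist_force: [-0.0, 0.0, 0.8]
width: 0.052
```

Run:
```python
from h import *
o=status.get_obs();print({k:np.round(o[k],4) for k in('time','tool_pos','ee_rot','width','wrist_force','joint_positions')})
w=viewer.snapshot('wrist')[:,:,::-1].copy();cv2.imwrite('pics/w1.png',w)
for P in [(.4642,.391,.052),(.4642,.391,0)]: print(proj('wrist',P,o))
cv2.imwrite('pics/w1c.png',cv2.resize(w[90:290,130:390],None,fx=3,fy=3,interpolation=cv2.INTER_CUBIC))
```

```text
{'time': np.float64(1.275), 'tool_pos': array([0.464 , 0.392 , 0.1458]), 'ee_rot': array([ 3.1416e+00,  5.0000e-04, -2.3572e+00]), 'width': np.float64(0.052), 'wrist_force': array([-0.0485,  0.0047,  0.7997]), 'joint_positions': array([ 6.0810e-01,  2.3240e-01,  1.3233e+00,  1.0000e-04,  1.5854e+00,
       -1.7471e+00])}
(np.float64(258.39797281573044), np.float64(190.33690485989092))
(np.float64(258.68499583353366), np.float64(178.41977379775687))
```

View pics/w1c.png

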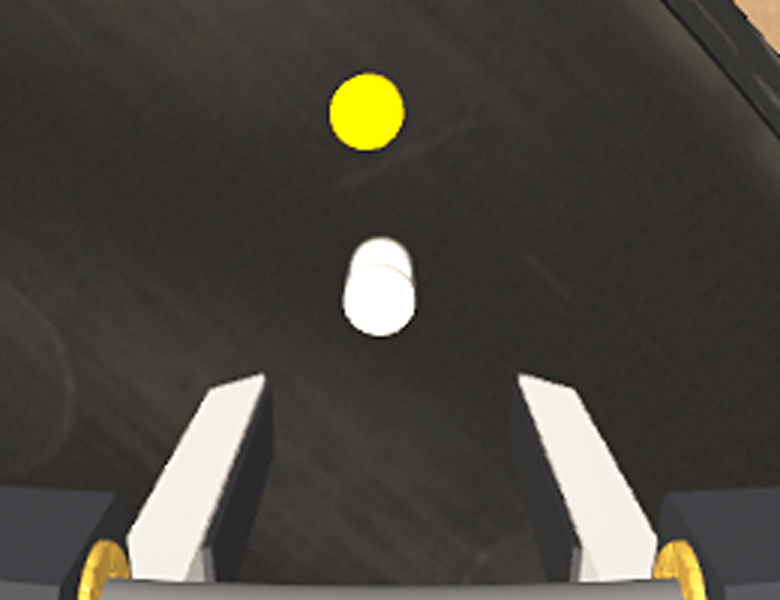

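move_arm:
  targets:
    - [[0, -3, 30], [0, 0, 0], 0.1]
    - [[0.5, -3, 65], [0, 0, 0], 0.1]
    - [[0.5, -3, 95], [0, 0, 0], 0.1]
    - [[0.5, -3, 115], [0, 0, 0], 0.1]
    - [[0.5, -3, 122], [0, 0, 0], 0.1]
    - [[0.5, -3, 122], [0, 0, 0], 0.1]
    - [[0.5, -3, 122], [0, 0, 0], -0.3]
    - [[0.5, -3, 122], [0, 0, 0], -0.7]
    - [[0.5, -3, 122], [0, 0, 0], -1]
    - [[0.5, -3, 122], [0, 0, 0], -1]
    - [[0.5, -3, 122], [0, 0, 0], -1]

```text
time: 2.7
tool_pos: [0.4664, 0.3894, 0.0241]
ee_rot: [-3.141, 0.001, -2.356]
wrist_force: [-0.4, -1.1, 2.8]
width: 0.0222
```

move_arm:
  targets:
    - [[0, 0, -20], [0, 0, 0], -1]
    - [[0, 0, -60], [0, 0, 0], -1]
    - [[0, 0, -100], [0, 0, 0], -1]
    - [[12, -37, -110], [0, 0, 0], -1]
    - [[28, -80, -110], [0, 0, 0], -1]
    - [[44, -130, -110], [0, 0, 0], -1]
    - [[60, -180, -110], [0, 0, 0], -1]
    - [[72, -210, -110], [0, 0, 0], -1]
    - [[76, -223, -110], [0, 0, 0], -1]
    - [[76, -223, -110], [0, 0, 0], -1]
    - [[76, -223, -110], [0, 0, 0], -1]

```text
time: 4.08
tool_pos: [0.5696, 0.1792, 0.1334]
ee_rot: [3.141, 0.0, -2.354]
wrist_force: [-0.4, 0.2, 0.4]
width: 0.0223
```

Run:
```python
from h import *
o=status.get_obs();print({k:np.round(o[k],4) for k in('time','tool_pos','ee_rot','width','wrist_force')})
w=viewer.snapshot('wrist')[:,:,::-1].copy();cv2.imwrite('pics/w2.png',w)
for P in [(.5278,.1348,.046),(.5622,.0376,.046)]: print(proj('wrist',P,o))
cv2.imwrite('pics/w2c.png',cv2.resize(w[20:260,90:350],None,fx=2.5,fy=2.5,interpolation=cv2.INTER_CUBIC))
```

```text
{'time': np.float64(4.075), 'tool_pos': array([0.5696, 0.1792, 0.1334]), 'ee_rot': array([ 3.1408e+00,  2.0000e-04, -2.3542e+00]), 'width': np.float64(0.0223), 'wrist_force': array([-0.4341,  0.1507,  0.4167])}
(np.float64(257.17283576762105), np.float64(126.8006115770489))
(np.float64(156.04589921608766), np.float64(81.82920551448667))
```

View pics/w2c.png

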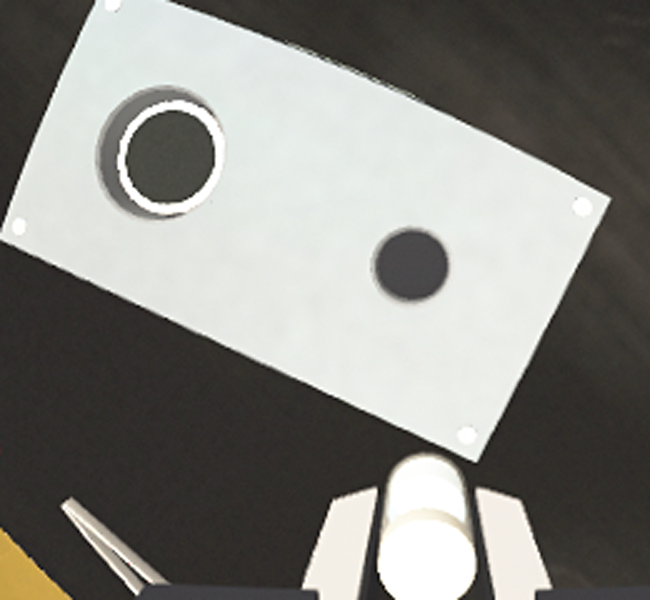

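Run:
```python
from h import *
w=cv2.imread('pics/w2.png');g=cv2.cvtColor(w,cv2.COLOR_BGR2GRAY)
o=dict(tool_pos=np.array([.5696,.1792,.1334]),ee_rot=np.array([3.1408,.0002,-2.3542]))
up=6
def fit(box,thr,inv):
    x0,y0,x1,y1=box;c=cv2.resize(g[y0:y1,x0:x1],None,fx=up,fy=up,interpolation=cv2.INTER_CUBIC)
    _,b=cv2.threshold(c,thr,255,cv2.THRESH_BINARY_INV if inv else cv2.THRESH_BINARY)
    k=max(cv2.findContours(b,cv2.RETR_EXTERNAL,cv2.CHAIN_APPROX_NONE)[0],key=cv2.contourArea)
    e=cv2.fitEllipse(cv2.convexHull(k));return np.array([(e[0][0]+.5)/up-.5+x0,(e[0][1]+.5)/up-.5+y0]),np.array(e[1])/up
for nm,box in [('narrow',(232,102,278,150)),('wide',(122,46,188,114))]:
    p,s=fit(box,170,True);P=at('wrist',p,.046,o);print(nm,p,s,P.round(4),totool(P,o).round(1))
# vial in hand
T=viewer.camera_model('wrist')['T_tool_cam'];
for zz,p in [(-.0279,(260.8,242.4)),(.0241,(260.2,206))]:
    c,d=ray('wrist',p,dict(tool_pos=np.zeros(3),ee_rot=np.zeros(3)));print('vial in tool',((c+d*(zz-c[2])/d[2])*1000).round(1))
```

```text
narrow [254.05433909 125.71986898] [29.90547434 30.32628123] [0.5291 0.1322 0.046 ] [61.9 -4.6 87.4]
wide [157.63846588  82.37420909] [35.53947449 38.57744598] [0.5616 0.0392 0.046 ] [104.9 -93.2  87.3]
vial in tool [  2.8   1.2 -27.9]
vial in tool [ 7.5  0.9 24.1]
```

Run:
```python
from h import *
Z=dict(tool_pos=np.zeros(3),ee_rot=np.zeros(3))
o1=dict(tool_pos=np.array([.464,.392,.1458]),ee_rot=np.array([3.1416,.0005,-2.3572]))
w=cv2.imread('pics/w1.png');g=cv2.cvtColor(w,cv2.COLOR_BGR2GRAY).astype(int)
print(g[160:206:1,256])
P=at('wrist',(256.3,190),.052,o1);print('vial before',P,totool(P,dict(tool_pos=np.array([.4664,.3894,.0241]),ee_rot=np.array([-3.141,.001,-2.356]))))
for x in (-2,0,2,4,6): print(x,[np.round(proj('wrist',(x/1000+s*.0115,0.0012,z),Z)[1],1) for z,s in((-.0279,1),(-.0279,-1),(.0241,1))])
g=cv2.cvtColor(cv2.imread('pics/w2.png'),cv2.COLOR_BGR2GRAY).astype(int)
print(g[195:270,260]); print(g[240,232:290])
```

```text
[ 46  47  47  47  47  46  48  43  57 161 253 255 255 255 255 255 255 255
 246 255 255 255 255 255 255 255 255 255 255 255 255 255 255 255 255 255
 255 255 255 255 255 255  32  44  47  50]
vial before [0.46534127 0.38932991 0.052     ] [  0.77015939   0.68269093 -27.90119361]
-2 [np.float64(231.4), np.float64(267.7), np.float64(203.3)]
0 [np.float64(228.1), np.float64(264.7), np.float64(200.6)]
2 [np.float64(224.7), np.float64(261.7), np.float64(198.0)]
4 [np.float64(221.3), np.float64(258.7), np.float64(195.3)]
6 [np.float64(217.8), np.float64(255.6), np.float64(192.5)]
[216  52  41  45  44  53 116 189 254 255 253 253 253 253 254 255 255 255
 255 255 255 255 255 255 255 255 255 255 243 242 244 246 246 255 255 255
 255 255 255 255 255 255 255 255 255 255 255 255 255 255 255 255 255 255
 255 255 255 255 255 255 255 255 255 255 255 255 255 255 184  31  43  46
  47  46  44]
[239 239 241 249 145  48  57  48  37 150 255 255 255 255 255 255 255 255
 255 255 255 255 255 255 255 255 255 255 255 255 255 255 255 255 255 255
 255 255 255 255 255 255 255 255 255 255 255 221  57  48  54  49 121 227
 242 240 240 239]
```

move_arm:
  targets:
    - [[30, -3, 0], [0, 0, 0], -1]
    - [[61.4, -5.3, 20], [0, 0, 0], -1]
    - [[61.4, -5.3, 45], [0, 0, 0], -1]
    - [[61.4, -5.3, 55], [0, 0, 0], -1]
    - [[61.4, -5.3, 59], [0, 0, 0], -1]
    - [[61.4, -5.3, 61], [0, 0, 0], -1]
    - [[61.4, -5.3, 63], [0, 0, 0], -1]
    - [[61.4, -5.3, 65], [0, 0, 0], -1]
    - [[61.4, -5.3, 67], [0, 0, 0], -1]

```text
time: 5.25
tool_pos: [0.5307, 0.1307, 0.0666]
ee_rot: [-3.141, 0.0, -2.356]
wrist_force: [0.1, -0.5, -0.3]
width: 0.0223
```

move_arm:
  targets:
    - [[0, 0.5, 2], [0, 0, 0], -1]
    - [[0, 1, 5], [0, 0, 0], -1]
    - [[0, 1, 8], [0, 0, 0], -1]
    - [[0, 1, 11], [0, 0, 0], -1]
    - [[0, 1, 13], [0, 0, 0], -1]
    - [[0, 1, 13.5], [0, 0, 0], -1]

```text
time: 6.0
tool_pos: [0.5296, 0.1314, 0.0527]
ee_rot: [3.141, -0.0, -2.356]
wrist_force: [0.2, -0.6, -0.5]
width: 0.0223
```

Run:
```python
from h import *
o=status.get_obs();print({k:np.round(o[k],4) for k in('time','tool_pos','ee_rot','width','wrist_force')})
w=viewer.snapshot('side')[:,:,::-1].copy();cv2.imwrite('pics/s2.png',w)
cv2.imwrite('pics/s2c.png',cv2.resize(w[130:250,200:340],None,fx=4,fy=4,interpolation=cv2.INTER_CUBIC))
```

```text
{'time': np.float64(6.0), 'tool_pos': array([0.5296, 0.1314, 0.0527]), 'ee_rot': array([ 3.1413e+00, -2.0000e-04, -2.3557e+00]), 'width': np.float64(0.0223), 'wrist_force': array([ 0.2169, -0.5741, -0.4538])}
```

View pics/s2c.png

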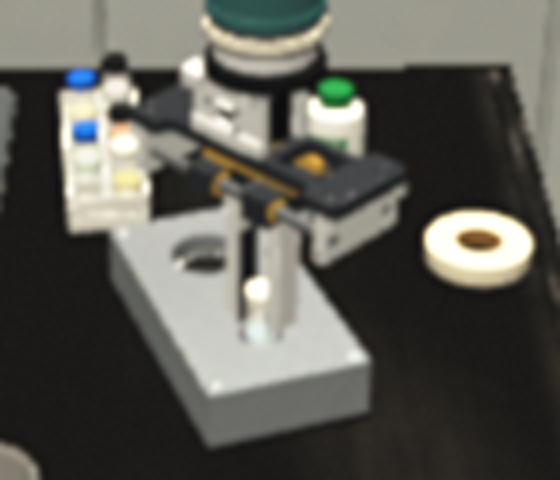

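move_arm:
  targets:
    - [[0, 0, 0], [0, 0, 0], -0.3]
    - [[0, 0, 0], [0, 0, 0], 0]
    - [[0, 0, 0], [0, 0, 0], 0.1]
    - [[0, 0, 0], [0, 0, 0], 0.1]
    - [[0, 0, -15], [0, 0, 0], 0.1]
    - [[0, 0, -50], [0, 0, 0], 0.1]
    - [[0, 0, -90], [0, 0, 0], 0.3]
    - [[25, -15, -110], [0, 0, 10], 0.6]
    - [[50, -30, -110], [0, 0, 20], 1]
    - [[75, -45, -110], [0, 0, 30], 1]
    - [[100, -60, -110], [0, 0, 40], 1]
    - [[130, -78, -110], [0, 0, 50], 1]
    - [[160, -96, -110], [0, 0, 60], 1]
    - [[190, -115, -110], [0, 0, 70], 1]
    - [[215, -130, -110], [0, 0, 80], 1]
    - [[236, -141, -110], [0, 0, 90], 1]
    - [[236, -141, -110], [0, 0, 90], 1]
    - [[236, -141, -110], [0, 0, 90], 1]

```text
time: 8.3
tool_pos: [0.463, -0.1347, 0.1636]
ee_rot: [3.141, 0.001, 2.359]
wrist_force: [0.1, 0.6, -0.9]
width: 0.0942
```

Run:
```python
from h import *
o=status.get_obs();print({k:np.round(o[k],4) for k in('time','tool_pos','ee_rot','width','wrist_force','joint_positions')})
w=viewer.snapshot('wrist')[:,:,::-1].copy();cv2.imwrite('pics/w3.png',w)
for P in [(.4627,-.135,.083),(.4627,-.135,0.066)]: print(proj('wrist',P,o))
s=viewer.snapshot('side')[:,:,::-1].copy();cv2.imwrite('pics/s3.png',s)
a=cv2.resize(w[40:300,110:410],None,fx=1.9,fy=1.9,interpolation=cv2.INTER_CUBIC)
b=cv2.resize(s[180:250,220:300],None,fx=2.8,fy=2.8,interpolation=cv2.INTER_CUBIC)
O=np.zeros((600,800,3),np.uint8);O[:a.shape[0],:a.shape[1]]=a;O[:b.shape[0],572:572+b.shape[1]]=b;cv2.imwrite('pics/c3.png',O)
```

```text
{'time': np.float64(8.3), 'tool_pos': array([ 0.463 , -0.1347,  0.1636]), 'ee_rot': array([3.1406e+00, 6.0000e-04, 2.3593e+00]), 'width': np.float64(0.0942), 'wrist_force': array([ 0.0829,  0.6242, -0.8596]), 'joint_positions': array([-4.0120e-01, -5.3200e-02,  1.5961e+00,  7.0000e-04,  1.5978e+00,
       -1.1897e+00])}
(np.float64(259.32222615858484), np.float64(195.99902811052428))
(np.float64(259.3565107696257), np.float64(191.14303704350147))
```

View pics/c3.png

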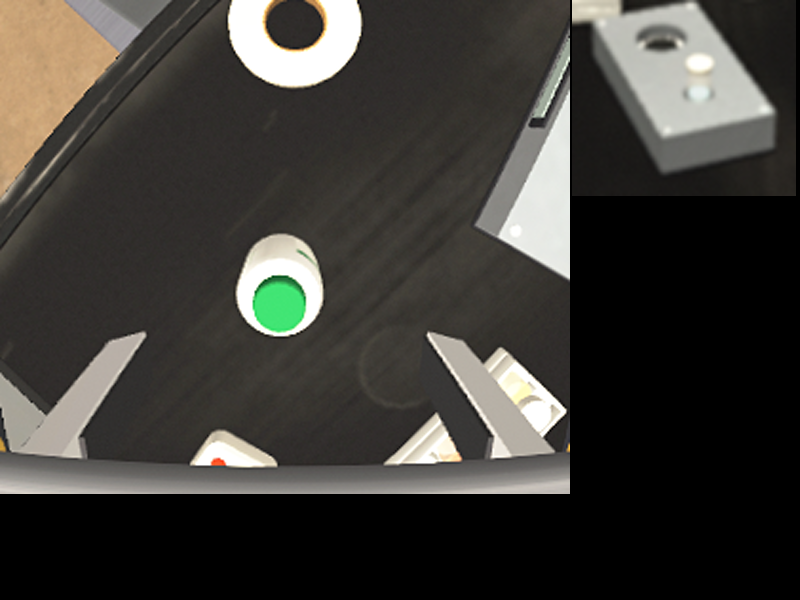

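Run:
```python
from h import *
w=cv2.imread('pics/w3.png').astype(int)
o=dict(tool_pos=np.array([.463,-.1347,.1636]),ee_rot=np.array([3.1406,.0006,2.3593]))
m=((w[:,:,1]-w[:,:,2]>100)&(w[:,:,1]>190)).astype(np.uint8)
k=max(cv2.findContours(m,0,1)[0],key=cv2.contourArea);e=cv2.fitEllipse(k);print(e)
P=at('wrist',e[0],.083,o);print(P,totool(P,o))
g=cv2.cvtColor(cv2.imread('pics/w2.png'),cv2.COLOR_BGR2GRAY)
# wide mouth, from pic w2: predict projected 50 mm circle & best fit on gradient
o2=dict(tool_pos=np.array([.5696,.1792,.1334]),ee_rot=np.array([3.1408,.0002,-2.3542]))
from scipy.optimize import minimize
G=cv2.GaussianBlur(g,(0,0),1).astype(np.float32)
def cost(c,r):
    t=np.linspace(0,2*np.pi,90)
    def s(rr):
        q=np.array([proj('wrist',(c[0]+rr*np.cos(a),c[1]+rr*np.sin(a),.046),o2) for a in t],np.float32)
        return cv2.remap(G,q[:,:1],q[:,1:],1).ravel()
    return -np.minimum(s(r+.0015)-s(r-.0015),60).mean()
for c0,r in [((.529,.132),.0135),((.5625,.035),.025)]:
    b=minimize(cost,c0,(r,),method='Nelder-Mead',options=dict(initial_simplex=np.array([c0,(c0[0]+.004,c0[1]),(c0[0],c0[1]+.004)])));print(b.x,b.fun)
```

```text
((256.4000549316406, 201.28802490234375), (24.783143997192383, 26.630924224853516), 103.28692626953125)
[ 0.46434892 -0.14045396  0.083     ] [-4.96443568 -3.21042683 80.59984604]Traceback (most recent call last):
  File "<stdin>", line 19, in <module>
    res = _minimize_neldermead(fun, x0, args, callback, bounds=bounds,
                               **options)
    fxcc = func(xcc)
    fx = function(np.copy(x), *(wrapper_args + args))
  File "<stdin>", line 17, in cost
  File "<stdin>", line 15, in s
  File "h.py", line 14, in proj
    m=viewer.camera_model(n);K=m['K']
ValueError: time passes only in moves, steps and waits
```

move_arm:
  targets:
    - [[-3, -2, 20], [0, 0, 0], 1]
    - [[-5, -3.5, 50], [0, 0, 0], 1]
    - [[-5, -3.5, 80], [0, 0, 0], 1]
    - [[-5, -3.5, 110], [0, 0, 0], 1]
    - [[-5, -3.5, 124], [0, 0, 0], 1]
    - [[-5, -3.5, 126], [0, 0, 0], 1]
    - [[-5, -3.5, 126], [0, 0, 0], 0.5]
    - [[-5, -3.5, 126], [0, 0, 0], 0.1]
    - [[-5, -3.5, 126], [0, 0, 0], -0.4]
    - [[-5, -3.5, 126], [0, 0, 0], -1]
    - [[-5, -3.5, 126], [0, 0, 0], -1]
    - [[-5, -3.5, 126], [0, 0, 0], -1]
    - [[-5, -3.5, 126], [0, 0, 0], -1]

```text
time: 10.02
tool_pos: [0.4639, -0.1412, 0.0371]
ee_rot: [3.141, 0.0, 2.357]
wrist_force: [0.3, 0.6, 0.2]
width: 0.0444
```

move_arm:
  targets:
    - [[0, 0, -15], [0, 0, 0], -1]
    - [[0, 0, -50], [0, 0, 0], -1]
    - [[0, 0, -90], [0, 0, 0], -1]
    - [[0, 0, -115], [0, 0, 0], -1]
    - [[-5, 40, -120], [0, 0, 0], -1]
    - [[-10, 80, -120], [0, 0, 0], -1]
    - [[-15, 125, -120], [0, 0, 0], -1]
    - [[-20, 165, -120], [0, 0, 0], -1]
    - [[-22, 188, -120], [0, 0, 0], -1]
    - [[-22, 195, -120], [0, 0, 0], -1]
    - [[-22, 195, -120], [0, 0, 0], -1]
    - [[-22, 195, -120], [0, 0, 0], -1]

```text
time: 11.52
tool_pos: [0.6165, -0.0196, 0.1573]
ee_rot: [-3.141, 0.0, 2.356]
wrist_force: [-0.6, -0.5, -1.0]
width: 0.0441
```

Run:
```python
import h
from h import *
M={n:viewer.camera_model(n) for n in['wrist']}
class V: camera_model=staticmethod(lambda n:M[n])
o=status.get_obs();print({k:np.round(o[k],4) for k in('time','tool_pos','ee_rot','width','wrist_force','joint_positions')})
w=viewer.snapshot('wrist')[:,:,::-1].copy();cv2.imwrite('pics/w4.png',w)
h.viewer=V
G=cv2.GaussianBlur(cv2.cvtColor(w,cv2.COLOR_BGR2GRAY),(0,0),1).astype(np.float32)
t=np.linspace(0,2*np.pi,90)
def circ(c,rr): return np.array([proj('wrist',(c[0]+rr*np.cos(a),c[1]+rr*np.sin(a),.046),o) for a in t],np.float32)
def cost(c,r):
    s=lambda rr:(lambda q:cv2.remap(G,q[:,:1].copy(),q[:,1:].copy(),1).ravel())(circ(c,rr))
    return -np.minimum(s(r+.0015)-s(r-.0015),60).mean()
from scipy.optimize import minimize
c0=(.5635,.035)
best=min((minimize(cost,(c0[0]+dx,c0[1]+dy),(.025,),method='Nelder-Mead',options=dict(initial_simplex=np.array([(c0[0]+dx,c0[1]+dy),(c0[0]+dx+.004,c0[1]+dy),(c0[0]+dx,c0[1]+dy+.004)]))) for dx in(-.004,0,.004) for dy in(-.004,0,.004)),key=lambda b:b.fun)
P=np.r_[best.x,.046];print(P,best.fun,totool(P,o))
# bottle in tool from cap: green ellipse at tool z of cap top = .0371-.083
wi=w.astype(int);m=((wi[:,:,1]-wi[:,:,2]>70)&(wi[:,:,1]>120)).astype(np.uint8)
k=max(cv2.findContours(m,0,1)[0],key=cv2.contourArea);e=cv2.fitEllipse(k);print(e)
c,d=ray('wrist',e[0],dict(tool_pos=np.zeros(3),ee_rot=np.zeros(3)));print('cap in tool',(c+d*(-.0459-c[2])/d[2])*1000)
v=w.copy();cv2.polylines(v,[circ(best.x,.025).round().astype(int)],True,(0,0,255),1);cv2.ellipse(v,e,(255,0,0),1)
cv2.imwrite('pics/w4c.png',cv2.resize(v[20:310,90:420],None,fx=2,fy=2,interpolation=cv2.INTER_CUBIC))
```

```text
{'time': np.float64(11.525), 'tool_pos': array([ 0.6165, -0.0196,  0.1573]), 'ee_rot': array([-3.1413e+00,  2.0000e-04,  2.3557e+00]), 'width': np.float64(0.0441), 'wrist_force': array([-0.6151, -0.4643, -0.9653]), 'joint_positions': array([-1.2350e-01,  2.4910e-01,  1.2800e+00, -3.0000e-04,  1.6125e+00,
       -9.0840e-01])}
[0.56382702 0.03479839 0.046     ] -59.39568328857422 [ 75.75395729   1.21540565 111.31704331]
((260.05548095703125, 262.7405700683594), (44.272377014160156, 50.300296783447266), 90.53221130371094)
cap in tool [  0.99142901   0.2017211  -45.9       ]
```

View pics/w4c.png

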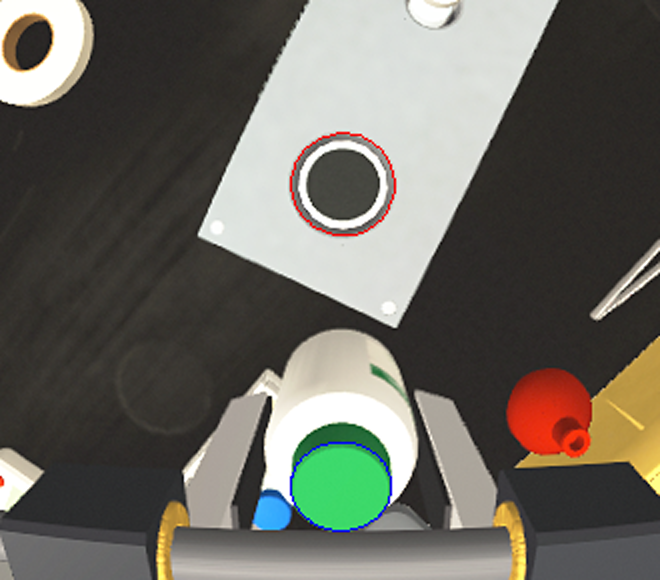

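move_arm:
  targets:
    - [[35, 0.5, 0], [0, 0, 0], -1]
    - [[65, 1, 0], [0, 0, 0], -1]
    - [[74.8, 1, 15], [0, 0, 0], -1]
    - [[74.8, 1, 40], [0, 0, 0], -1]
    - [[74.8, 1, 60], [0, 0, 0], -1]
    - [[74.8, 1, 68], [0, 0, 0], -1]
    - [[74.8, 1, 71], [0, 0, 0], -1]
    - [[74.8, 1, 73], [0, 0, 0], -1]
    - [[74.8, 1, 75], [0, 0, 0], -1]
    - [[74.8, 1, 77], [0, 0, 0], -1]
    - [[74.8, 1, 79], [0, 0, 0], -1]

```text
time: 12.95
tool_pos: [0.5651, 0.0348, 0.0781]
ee_rot: [3.141, 0.0, 2.357]
wrist_force: [-0.4, -0.1, -1.7]
width: 0.0447
```

move_arm:
  targets:
    - [[0, -1, 2], [0, 0, 0], -1]
    - [[0, -1, 4], [0, 0, 0], -1]
    - [[0, -1, 6], [0, 0, 0], -1]
    - [[0, -1, 8], [0, 0, 0], -1]
    - [[0, -1, 10], [0, 0, 0], -1]
    - [[0, -1, 12], [0, 0, 0], -1]
    - [[0, -1, 14], [0, 0, 0], -1]
    - [[0, -1, 16], [0, 0, 0], -1]
    - [[0, -1, 18], [0, 0, 0], -1]
    - [[0, -1, 20], [0, 0, 0], -1]
    - [[0, -1, 20], [0, 0, 0], -1]

```text
time: 14.32
tool_pos: [0.5643, 0.034, 0.0584]
ee_rot: [3.141, 0.0, 2.357]
wrist_force: [-1.7, -0.9, 6.4]
width: 0.0444
```

move_arm:
  targets:
    - [[0, 0, 1], [0, 0, 0], -1]
    - [[0, 0, 2], [0, 0, 0], -1]
    - [[0, 0, 3], [0, 0, 0], -1]
    - [[0, 0, 3.5], [0, 0, 0], -1]
    - [[0, 0, 4], [0, 0, 0], -1]
    - [[0, 0, 4.5], [0, 0, 0], -1]
    - [[0, 0, 4.5], [0, 0, 0], -1]

```text
time: 15.2
tool_pos: [0.5643, 0.034, 0.0544]
ee_rot: [3.141, 0.0, 2.357]
wrist_force: [-3.6, -0.9, 7.8]
width: 0.0446
```

move_arm:
  targets:
    - [[0, 0, 0.5], [0, 0, 0], -1]
    - [[0, 0, 0.5], [0, 0, 0], -1]
    - [[0, 0, 1], [0, 0, 0], -1]
    - [[0, 0, 1], [0, 0, 0], -1]

```text
time: 15.7
tool_pos: [0.5644, 0.034, 0.0535]
ee_rot: [3.141, 0.001, 2.357]
wrist_force: [-4.1, -0.3, 7.9]
width: 0.0446
```

move_arm:
  targets:
    - [[0, 0, 0.5], [0, 0, 0], -1]
    - [[0, 0, 0.5], [0, 0, 0], -1]
    - [[0, 0, 1], [0, 0, 0], -1]
    - [[0, 0, 1], [0, 0, 0], -1]

```text
time: 16.2
tool_pos: [0.5644, 0.034, 0.053]
ee_rot: [3.141, 0.001, 2.357]
wrist_force: [-4.4, -0.2, 9.9]
width: 0.0444
```

move_arm:
  targets:
    - [[0, 0, 0.5], [0, 0, 0], -1]
    - [[0, 0, 0.5], [0, 0, 0], -1]
    - [[0, 0, 1], [0, 0, 0], -1]
    - [[0, 0, 1], [0, 0, 0], -1]

```text
time: 16.7
tool_pos: [0.5644, 0.0339, 0.053]
ee_rot: [3.141, 0.001, 2.357]
wrist_force: [-5.2, -0.2, 12.5]
width: 0.0447
```

move_arm:
  targets:
    - [[0, 0, 0.5], [0, 0, 0], -1]
    - [[0, 0, 1], [0, 0, 0], -1]
    - [[0, 0, 1.5], [0, 0, 0], -1]
    - [[0, 0, 2], [0, 0, 0], -1]
    - [[0, 0, 2.5], [0, 0, 0], -1]
    - [[0, 0, 2.5], [0, 0, 0], -1]
    - [[0, 0, 2.5], [0, 0, 0], -1]

```text
time: 17.58
tool_pos: [0.5646, 0.0339, 0.0529]
ee_rot: [3.141, 0.002, 2.357]
wrist_force: [-10.3, 0.6, 22.3]
width: 0.0444
```

Run:
```python
from h import *
o=status.get_obs();print({k:np.round(o[k],4) for k in('time','tool_pos','ee_rot','width','wrist_force','wrist_torque')})
w=viewer.snapshot('wrist')[:,:,::-1].copy();cv2.imwrite('pics/w5.png',w)
s=viewer.snapshot('side')[:,:,::-1].copy();cv2.imwrite('pics/s5.png',s)
a=cv2.resize(w[90:300,130:390],None,fx=1.6,fy=1.6,interpolation=cv2.INTER_CUBIC)
b=cv2.resize(s[140:250,210:300],None,fx=4,fy=4,interpolation=cv2.INTER_CUBIC)
O=np.zeros((600,800,3),np.uint8);O[:a.shape[0],:a.shape[1]]=a;O[:b.shape[0],430:430+b.shape[1]]=b;cv2.imwrite('pics/c5.png',O)
wi=w.astype(int);m=((wi[:,:,1]-wi[:,:,2]>70)&(wi[:,:,1]>120)).astype(np.uint8)
k=max(cv2.findContours(m,0,1)[0],key=cv2.contourArea);e=cv2.fitEllipse(k);print(e)
```

```text
{'time': np.float64(17.575), 'tool_pos': array([0.5646, 0.0339, 0.0529]), 'ee_rot': array([3.1407e+00, 1.8000e-03, 2.3569e+00]), 'width': np.float64(0.0444), 'wrist_force': array([-10.32  ,   0.6177,  22.2528]), 'wrist_torque': array([-0.1729,  2.1813, -0.0058])}
((260.0740966796875, 262.7333679199219), (44.26302719116211, 50.76816940307617), 91.07962799072266)
```

View pics/c5.png

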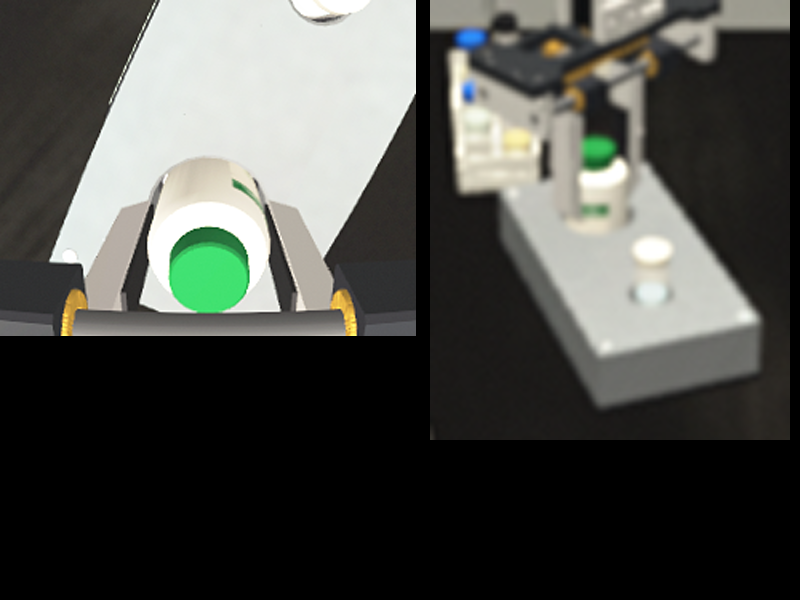

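move_arm:
  targets:
    - [[0, 0, 0], [0, 0, 0], -1]
    - [[0, 0, 0], [0, 0, 0], -1]
    - [[0, 0, 0], [0, 0, 0], -1]
    - [[0, 0, 0], [0, 0, 0], -1]
    - [[0, 0, 0], [0, 0, 0], -1]
    - [[0, 0, 0], [0, 0, 0], -1]
    - [[0, 0, 0], [0, 0, 0], -1]
    - [[0, 0, 0], [0, 0, 0], -1]

```text
time: 18.68
tool_pos: [0.5646, 0.0338, 0.0529]
ee_rot: [3.141, 0.002, 2.357]
wrist_force: [-8.9, 0.8, 22.2]
width: 0.0444
```

Steady over 1.1 s, so I'm handing it in.

```bash
python3 -c "
from bench import order
print(order.close_job())"
```

```text
the job is handed in; nothing more can be done
None
```

I put the vial in the narrow well and let go of it. The bottle is in the wide well, and the arm is holding it pressed against the plunger's hard stop. I handed the job in at about 19 s; no verdict was reported.

**Last checks:**
- **Vial:** the last side picture shows it upright in its well, with the fingers clear of it. When I let go, its underside was at about z = 0.0286 m, and the well floor is at 0.028 m.
- **Bottle:** its underside is at about z = 0.016 m, which is where the stop should be. The tool went no deeper as I pressed harder, so the plunger is on its stop.
- **Push:** the wrist read about 22 N upward and stayed there for 1.1 s before hand-in. The highest wrist reading I saw was about 25 N in total.
- **Grip:** the bottle did not slip; the finger opening held at 44 mm, and its cap sits at the same spot in the wrist image as before the push.
- **Bystanders:** I kept well clear of the brown bottle, the timer and the beaker, but did not measure their positions again at the end.

**What disagreed:**
- **Cameras:** the side and wrist cameras placed the wells about 3 mm apart. I used the wrist camera, and both fits went in without resistance.
- **Sideways force:** about 9–10 N built up along -x as I pushed. I think this is the arm flexing, and I left it because tilt, position and grip stayed steady.

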